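# Deburr the new hanging hole in a chopping board

## Robot

A 6-joint arm with a two-finger parallel gripper is mounted at the origin on the work surface. World frame = base frame: x ahead of the robot, y to its left, z up, the work surface at z = 0. Lengths are in mm, angles in rad, forces in N, time in s.
With the tool pointing down it reaches from about 350 to 875 mm from the base axis. Payload 15.5 kg.
Tool frame: the origin (TCP) lies between the finger pads; the fingertips stand 14 mm ahead of it and the grasp point (between the pads) lies 5 mm behind it; z points along the fingers, y is the line along which they close (so a half turn about z gives the same grasp; the last joint's range is limited). The gripper opens to 85 mm and grips with 20 to 120 N. Pads are 22 mm wide; open, the fingers measure 114 mm over their backs; the gripper's body (76 mm by 85 mm) begins 54 mm behind the grasp point. The pads swing forward as they close: fully open they stand 13 mm farther back than shut.
Start: joints at [1.194, 0.494, 1.345, -0, 1.302, -0.096], TCP at [173.198, 600.524, 245.277] pointing down, gripper open.
Joint ranges: [-2.91, 2.91], [-0.82, 2.16], [0.22, 2.67], [-1.22, 4.37], [0.12, 2.79], [-3.08, 3.08]. Speed limits (rad/s): [1.89, 1.89, 2.57, 3.01, 3.01, 3.01].

## Interface

Orientations are given as a unit quaternion [w, x, y, z].
In Python, from station import ctrl, fingers, solver, vision gives the robot as it stands. Calls block until the motion is done:
- ctrl.move_pose(position, orientation): joint-space move of the TCP to a pose.
- ctrl.move_straight(position, orientation=None, feed=150, stop_force=None): straight line of the TCP; orientation=None keeps the orientation; feed is the mean speed in mm/s. With stop_force (N) it stops when the force on the tool has changed by that much, and returns True; else False.
- ctrl.movej(angles): joint-space move.
- fingers.release() and fingers.gripper_close(strength=None): open the fingers fully, or close them until they stop; strength is the grip in N (None keeps the last).
- ctrl.sleep(seconds).
- solver.inverse_kinematics(position, orientation): joint angles nearest the present ones, or None.
- vision.read_camera(name): name is "side" or "top"; returns (picture, depth): 480x640x3 uint8, red, green, blue; 480x640 float32, mm along the optical axis (not along the pixel's ray), 0 where there is no reading.
- vision.camera_params(name): a dict with "intrinsics" (3x3 intrinsics, pixels), "rvec" (rotation vector, rad) and "tvec" (3), from world to camera coordinates, as OpenCV has them. Camera axes: x right, y down, z forward; pixel columns grow to the right and rows downward; lengths in mm; the calibration is good to about 2 mm. A picture is of the moment at which its call begins. camera_params takes no time and is no camera call.
A pose or a line that the arm cannot do raises ctrl.IKError and nothing moves.
- ctrl.hand_in(): hands the job in; it is judged then, once.
Trained networks look in the newest picture that a camera, given by its name, has taken for a name from the list of things; names that differ only in an ending like _2 or _b are one class to them, and where a whole thing is asked for, a point or a joint stands for the part that bears it (a point fixed in the world has none). Each returns a list of dicts, best first, with "p" (0 to 1); they miss things now and then, are a little off and sometimes report something else, mostly with a low value. They report only what shows in the picture. A call takes as long as a camera call. They do not tell look-alikes from the thing itself.
- vision.boxes_of(camera, name): "xy" ([column, row] in pixels, amid what is visible of it).
- vision.place_of(camera, name): "xy" ([column, row] in pixels: a listed point, or the origin of a listed thing).
Readings, each from a call of its own:
- ctrl.get_t(): time.
- ctrl.get_joint_pos(): joint angles.
- ctrl.get_joint_vel(): joint speeds.
- ctrl.get_tau(): joint torques, N m.
- ctrl.get_tcp_pos(): TCP position.
- ctrl.get_tcp_rot(): TCP orientation.
- ctrl.get_ft_force(): force on the tool from outside, world axes, zero at the start.
- ctrl.get_torque(): the same for the moment, N m.
- ctrl.get_finger_gap(): finger opening in mm.
- ctrl.get_grip_force(): force on a finger pad.
Only numpy, scipy, OpenCV 4.12 (cv2) and the standard library are available. Lean on these libraries where they do the work, as an engineer would, in place of code of your own. Each camera call takes 0.05 s, during which the arm holds its last target. There are 200 camera calls.

## Task

A hanging hole has just been drilled in the corner of the chopping board. Take the hand deburring tool from its wooden block and run its blade clockwise (seen from above) all the way round the hole's upper edge, beginning and ending at the side towards the handle slot, with a light, steady pressure that neither skips nor digs in. Then stand the tool back upright in its block; do not shift the board or the things around it.

Things in the scene. Friction and masses are not known exactly. Their poses are not given: they have to be found in the camera images.
- board: Grey speckled chopping board lying on the table, 260 mm (its x) by 360 mm (its y) by 18 mm, on 4 mm rubber feet, 2 kg, loose: the feet hold against about 15 N of sideways push. Origin at the centre of its underside at table level, z up; top face at z = 22 mm. Handle slot at the middle of its +y end, drilled round hole in its -x -y corner.
- hole (a point): Centre of the drilled hole, level with the board's top face, axes as the board's; 83 mm to -x and 133 mm to -y of the board's centre. Straight through hole, radius 16 mm, sharp upper edge, 22 mm from top face to table. The slot lies to +y of it: the blade starts at the +y side of the edge, then goes to +x, -y, -x and back to +y.
- slot (a point): Centre of the board's handle slot (100 mm along the board's x, 28 mm along its y), level with the top face.
- block: Beech block 95 x 95 x 70 mm high, fixed to the table, with one upright bore 26 mm in diameter and 64 mm deep in its centre. Origin at the centre of its underside.
- deburrer: Hand deburring tool, upright in the block, blade down, about 130 g. Origin on its axis at the underside of the finger guard, which rests on the block; z up the handle. Guard disc 32 mm wide, 4 mm thick, then a round ribbed black handle 20 mm thick up to z = 90 mm (grip it 30 to 40 mm above the guard). Below: a nose 16 mm wide, 22 mm long, then the blade. May be returned turned any way.
- blade (a joint): Swivel angle of the blade about the tool's axis, rad: no stops, it turns like a castor and stays where left. A bent steel rod 3 mm thick: 10 mm straight down the axis to z = -32 mm in the tool's frame, then the cutting slant, out to 7 mm off the axis at z = -44 mm, then a short tip. It trails the handle round, which need not turn; pushed head-on at the edge it can jam, so come out to the edge in a sweep.
- blade_mid (a point): Middle of the cutting slant, z = -38 mm in the tool's frame, 3.5 mm off its axis. Hold it about level with the board's top. Drawn outward against the edge, the blade swings until its tip points back into the hole and the slant bears on the edge, the tool's axis then 18 to 20 mm from the hole's centre. It yields 2 to 10 N per mm: judge by feel; 3 to 5 N is right, 2 only skims, over 8 gouges.
- blade_tip (a point): Lowest point of the blade, z = -50.5 mm in the tool's frame, 6 mm off the tool's axis.
- knife: Chef's knife of steel, 300 mm long, lying on the board along its y at the +x side (bystander). Origin about its middle, at its underside.
- potato: Half a peeled potato, 72 mm across and 33 mm high, cut face down on the board (bystander). Origin at the centre of its underside.
- crock: Small white stoneware crock, 90 mm across and 85 mm high, standing near the block (bystander). Origin at the centre of its underside.
- hole_saw: Steel hole saw, a toothed cup 32 mm across and 60 mm high with its pilot drill, standing teeth up on the table (bystander). Origin at the centre of its underside.
There are look-alikes about, which are no part of the job. There is more than one size of the deburrer; the job needs the middle-sized. What is shaped like the block but green is not meant.

How it is judged (in metres and radians):
On the way, in this order (a step that is already met when the one before it is completed fails the run):
1. blade pressed on the hole's edge on the side towards the handle slot (+y) (contact force between blade and board between 2 and 8 N and z of blade_mid in the frame of hole between -0.0055 and 0.0055 m and horizontal distance between blade_mid and hole below 0.024 m and y of blade_mid in the frame of hole above 0.008 m and x of blade_mid in the frame of hole between -0.005 and 0.005 m), for 0.3 s.
2. blade pressed on the hole's edge an eighth of a turn on, clockwise (+x +y) (contact force between blade and board between 2 and 8 N and z of blade_mid in the frame of hole between -0.0055 and 0.0055 m and horizontal distance between blade_mid and hole below 0.024 m and x of blade_mid in the frame of hole above 0.005 m and y of blade_mid in the frame of hole above 0.005 m), for 0.3 s.
3. blade pressed on the hole's edge a quarter round (+x) (contact force between blade and board between 2 and 8 N and z of blade_mid in the frame of hole between -0.0055 and 0.0055 m and horizontal distance between blade_mid and hole below 0.024 m and x of blade_mid in the frame of hole above 0.008 m and y of blade_mid in the frame of hole between -0.005 and 0.005 m), for 0.3 s.
4. blade pressed on the hole's edge three eighths round (+x -y) (contact force between blade and board between 2 and 8 N and z of blade_mid in the frame of hole between -0.0055 and 0.0055 m and horizontal distance between blade_mid and hole below 0.024 m and x of blade_mid in the frame of hole above 0.005 m and y of blade_mid in the frame of hole below -0.005 m), for 0.3 s.
5. blade pressed on the hole's edge half way round (-y) (contact force between blade and board between 2 and 8 N and z of blade_mid in the frame of hole between -0.0055 and 0.0055 m and horizontal distance between blade_mid and hole below 0.024 m and y of blade_mid in the frame of hole below -0.008 m and x of blade_mid in the frame of hole between -0.005 and 0.005 m), for 0.3 s.
6. blade pressed on the hole's edge five eighths round (-x -y) (contact force between blade and board between 2 and 8 N and z of blade_mid in the frame of hole between -0.0055 and 0.0055 m and horizontal distance between blade_mid and hole below 0.024 m and x of blade_mid in the frame of hole below -0.005 m and y of blade_mid in the frame of hole below -0.005 m), for 0.3 s.
7. blade pressed on the hole's edge three quarters round (-x) (contact force between blade and board between 2 and 8 N and z of blade_mid in the frame of hole between -0.0055 and 0.0055 m and horizontal distance between blade_mid and hole below 0.024 m and x of blade_mid in the frame of hole below -0.008 m and y of blade_mid in the frame of hole between -0.005 and 0.005 m), for 0.3 s.
8. blade pressed on the hole's edge seven eighths round (-x +y) (contact force between blade and board between 2 and 8 N and z of blade_mid in the frame of hole between -0.0055 and 0.0055 m and horizontal distance between blade_mid and hole below 0.024 m and x of blade_mid in the frame of hole below -0.005 m and y of blade_mid in the frame of hole above 0.005 m), for 0.3 s.
9. back on the side towards the handle slot, the circle closed (all of step 1), for 0.1 s.
At the end, for the whole second after the job is handed in: Blade pressed (2 to 8 N, mid-slant within 5.5 mm of the board's top level) on each eighth of the edge in clockwise order, from the slot side round to it again; tool released, at rest in its block: guard on the block within 3 mm, within 8 mm of the bore axis, upright within 0.1 rad (horizontal distance between deburrer and block below 0.008 m and z of deburrer in the frame of block between 0.067 and 0.073 m and angle between deburrer's own z axis and vertical below 0.1 rad and linear speed of deburrer below 0.02 m/s and contact force between the fingers and deburrer below 0.1 N); the robot touches nothing.
It fails at once if the blade digs into the board with more than 15 N (contact force between blade and board above 15 N).
It fails at once if the board is shifted by more than 10 mm (distance of any of hole, slot from where it was at the start of the episode above 0.01 m).
It fails at once if the knife, potato, crock or hole saw is shifted by more than 20 mm (distance of any of knife, potato, crock, hole_saw from where it was at the start of the episode above 0.02 m).
It also fails if it takes over 72 s, if anything falls off the work surface, if the arm or the gripper's body presses on something with over 40 N, if the wrist force passes 120 N, or if a joint passes its speed limit or range.

## Working session

There is one attempt and no reset: what is moved stays moved. The work goes in short steps, each a Python script; the robot and the scene stay as the last script left them, time stands still between calls to the robot, and variables do not carry over. Pictures are saved under pics/ and viewed, at most 10 in all, crops included, and the job is handed in when it is done.

```bash
ls; mkdir -p pics; cat > h.py <<'E'
import numpy as np, cv2
from station import ctrl, fingers, solver, vision
def cam(n):
    p=vision.camera_params(n); K=np.array(p["intrinsics"],float); R=cv2.Rodrigues(np.array(p["rvec"],float))[0]; t=np.array(p["tvec"],float).ravel()
    return K,R,t
def ray(n,uv,z):
    K,R,t=cam(n); d=R.T@np.linalg.inv(K)@np.array([uv[0],uv[1],1.]); c=-R.T@t
    return c+d*(z-c[2])/d[2]
def proj(n,P):
    K,R,t=cam(n); q=K@(R@np.array(P,float)+t); return q[:2]/q[2]
def cloud(n,D):
    K,R,t=cam(n); v,u=np.mgrid[:480,:640]; 
    q=np.stack([u*D,v*D,D],-1)@np.linalg.inv(K).T
    return (q-t)@R
E
python3 - <<'E'
from h import *
print(ctrl.get_t())
for n in("top","side"):
    im,D=vision.read_camera(n); cv2.imwrite(f"pics/{n}0.png",im[...,::-1]); np.save(f"{n}0.npy",D)
    K,R,t=cam(n); print(n,K[0,0],(-R.T@t).round(),R[2].round(2))
    for k in "deburrer block hole slot board crock hole_saw potato knife blade_mid".split():
        for d in vision.place_of(n,k)[:5]:
            print(k,np.round(d["xy"],1),round(d["p"],2),ray(n,d["xy"],{"hole":22,"slot":22,"deburrer":70}.get(k,0)).round(1)[:2])
print(ctrl.get_t())
E
```

```text
pics
0.0
top 490.45929938924394 [ 344.  -46. 1291.] [ 0.14  0.01 -0.99]
deburrer [466.6 332.3] 0.66 [ 278.1 -365.8]
deburrer [485.5 271.9] 0.65 [ 424.7 -419.8]
deburrer [428.5 265.5] 0.46 [ 442.1 -279.6]
block [479.1 211.5] 0.79 [ 590.4 -433.1]
block [420.7 267.6] 0.7 [ 442.4 -272.4]
hole [309.7 226.6] 0.82 [551.6  17.8]
slot [198.  215.7] 0.55 [584.5 313. ]
board [252.6 208.4] 0.83 [606.7 172.3]
hole_saw [384.2 308.1] 0.59 [ 338.1 -173.9]
potato [240.9 211.8] 0.61 [597.8 203.7]
knife [253.8 167. ] 0.81 [721.4 170.4]
blade_mid [483.3 320.4] 0.35 [ 304.2 -428.6]
side 544.2949737469061 [ -31. -935.  778.] [ 0.43  0.71 -0.56]
deburrer [298.7 394.8] 0.8 [ 258.3 -415.6]
deburrer [394.  385.9] 0.75 [ 402.1 -482.6]
deburrer [342.7 308.9] 0.63 [ 437.4 -279.3]
deburrer [290.1 203.8] 0.26 [550.2 127.5]
block [344.6 332.5] 0.84 [ 446.5 -276.1]
block [453.3 350.3] 0.58 [ 599.4 -428.7]
hole [312.9 236.8] 0.97 [557.6  27.8]
slot [268.  186.8] 0.94 [583.2 318. ]
board [303.5 214.3] 0.92 [610.8 163.7]
crock [403.3 295.7] 0.84 [ 622.2 -248.6]
hole_saw [271.8 318.1] 0.88 [ 340.7 -160.2]
potato [293.1 201.5] 0.96 [621.3 239.3]
knife [331.6 199.4] 0.83 [720.8 191.5]
knife [306.7 214.8] 0.75 [616.9 156.9]
blade_mid [325.2 404.2] 0.57 [ 316.1 -406.7]
1.1
```

View pics/top0.png

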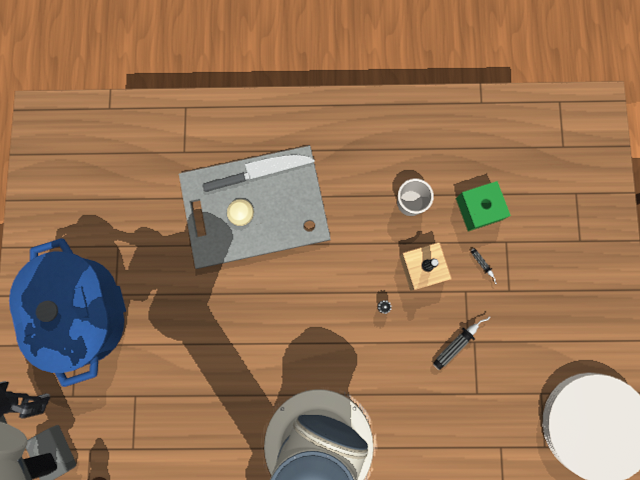

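View pics/side0.png

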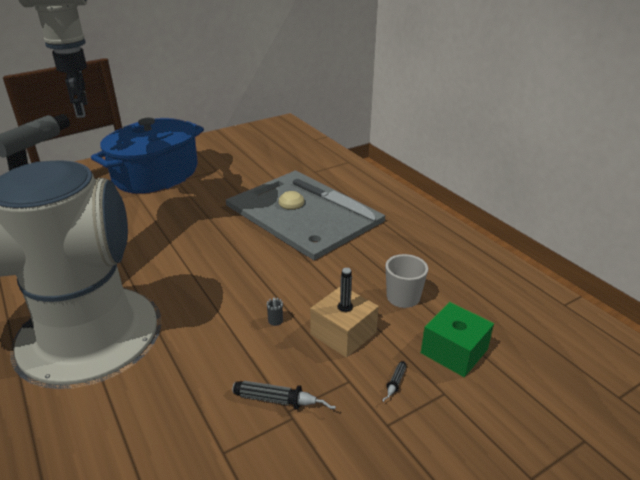

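Top view: the candidates for the deburrer are the one upright in the beech block (428,265), a large one lying at (460,340) and a small one lying at (484,265). The upright one in the beech block (422,267) is the middle-sized. The green block (483,205) is a look-alike. The hole is at (309,226), and the slot at (198,217) is half in the arm's shadow. The side view agrees: tool (345,290), block (345,325), hole (314,238).

```bash
python3 - <<'E'
from h import *
for n in("top","side"):
    D=np.load(n+"0.npy"); P=cloud(n,D); im=cv2.imread(f"pics/{n}0.png")
    g=(abs(P[...,0]-442)<75)&(abs(P[...,1]+275)<75)&(D>0)
    b=g&(abs(P[...,2]-70)<7); q=P[b]
    r=cv2.minAreaRect(q[:,:2].astype(np.float32)); print(n,"block",b.sum(),q.mean(0).round(1),r)
    h=g&(P[...,2]>85); print("handle",h.sum(),P[h].mean(0).round(1),"top",P[h][:,2].max().round(1),P[g&(P[...,2]>150)].mean(0).round(1))
    bd=(abs(P[...,2]-22)<7)&(abs(P[...,0]-600)<230)&(abs(P[...,1]-160)<250)&(D>0)
    print("board",bd.sum(),P[bd][:,2].mean().round(1),cv2.minAreaRect(P[bd][:,:2].astype(np.float32)))
    # hole: dark pixels within 26 mm of guess, on plane z=22
    v,u=np.mgrid[:480,:640]; K,R,t=cam(n); d=np.stack([u,v,np.ones_like(u)],-1)@np.linalg.inv(K).T@R; c=-R.T@t
    W=c+d*((22-c[2])/d[...,2])[...,None]
    m=np.hypot(W[...,0]-554,W[...,1]-22)<32
    gr=im.mean(-1); brown=m&((im[...,2].astype(int)-im[...,0]>15)|(gr<60)); print("hole px",brown.sum(),W[brown].mean(0).round(1),W[brown].min(0).round(1),W[brown].max(0).round(1))
a=cv2.imread("pics/top0.png")[200:300,290:490]; b=cv2.imread("pics/side0.png")[220:360,260:460]
cv2.imwrite("pics/c.png",np.vstack([cv2.resize(a,(500,250),interpolation=2),cv2.resize(b,(500,350),interpolation=2)]))
print(ctrl.get_tcp_rot(),ctrl.get_ft_force())
for yaw in (-90,-45,0,45,90):
    y=np.radians(yaw)/2; q=[0,np.cos(y),np.sin(y),0]
    print(yaw,[None if s is None else np.round(s,2) for s in (solver.inverse_kinematics(p,q) for p in([442,-276,104],[442,-276,230],[554,22,97]))])
E
```

```text
top block 1350 [ 440.8 -272.8   69.9] ((441.6904296875, -274.36083984375), (95.16651916503906, 96.79067993164062), 15.962051391601562)
handle 113 [ 440.6 -271.3  140.9] top 165.6 [ 441.9 -273.8  159.2]
board 11079 21.7 ((609.9646606445312, 168.01101684570312), (262.4017333984375, 362.1661682128906), 11.624112129211426)
hole px 100 [553.9  19.7  22. ] [539.9   6.5  22. ] [566.6  32.8  22. ]
side block 1524 [ 437.3 -283.5   70.2] ((443.21124267578125, -276.43359375), (99.41059875488281, 98.34284973144531), 14.59015941619873)
handle 399 [ 440.1 -282.1  127.2] top 164.5 [ 441.6 -280.4  157.9]
board 5864 22.3 ((612.44140625, 168.87364196777344), (270.2191467285156, 372.2225341796875), 11.800777435302734)
hole px 12 [550.2  23.6  22. ] [546.2  15.6  22. ] [555.2  30.9  22. ]
[-1.06911920e-05  1.39913506e-01  9.90163729e-01  1.76139673e-05] [ 0.02023126  0.96980722 -0.0702307 ]
-90 [array([-0.67,  0.54,  1.75, -0.  ,  0.85,  2.47]), array([-0.67,  0.37,  1.62, -0.  ,  1.16,  2.47]), array([-0.07,  0.59,  1.68, -0.  ,  0.88,  3.07])]
-45 [array([-0.67,  0.54,  1.75, -0.  ,  0.85,  1.68]), array([-0.67,  0.37,  1.62, -0.  ,  1.16,  1.68]), array([-0.07,  0.59,  1.68, -0.  ,  0.88,  2.29])]
0 [array([-0.67,  0.54,  1.75, -0.  ,  0.85,  0.9 ]), array([-0.67,  0.37,  1.62, -0.  ,  1.16,  0.9 ]), array([-0.07,  0.59,  1.68, -0.  ,  0.88,  1.5 ])]
45 [array([-0.67,  0.54,  1.75, -0.  ,  0.85,  0.11]), array([-0.67,  0.37,  1.62, -0.  ,  1.16,  0.11]), array([-0.07,  0.59,  1.68, -0.  ,  0.88,  0.72])]
90 [array([-0.67,  0.54,  1.75, -0.  ,  0.85, -0.67]), array([-0.67,  0.37,  1.62, -0.  ,  1.16, -0.67]), array([-0.07,  0.59,  1.68, -0.  ,  0.88, -0.07])]
```

View pics/c.png

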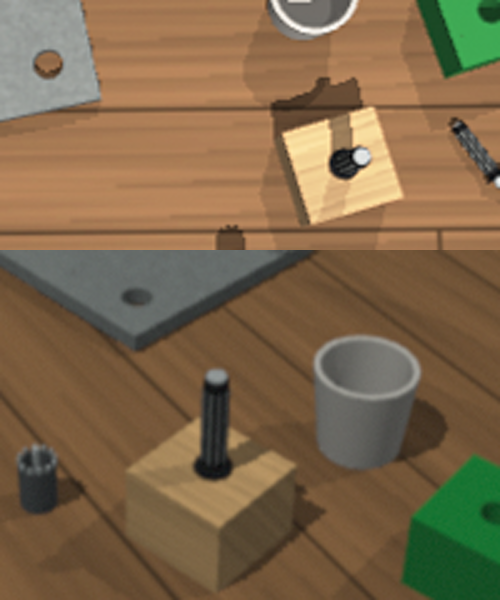

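The crop confirms it: the mid-sized tool stands upright in the beech block, and the hole is clear of obstacles. I'll grasp it now.

```bash
python3 - <<'E'
from h import *
Q=[0,.5**.5,.5**.5,0]
ctrl.move_pose([442,-275,250],Q); print(ctrl.get_t())
print(ctrl.move_straight([442,-275,105.5],Q,feed=120,stop_force=12), ctrl.get_tcp_pos(), ctrl.get_t())
f0=ctrl.get_ft_force()
fingers.gripper_close(80); print(ctrl.get_finger_gap(),ctrl.get_grip_force(),ctrl.get_ft_force()-np.array(f0),ctrl.get_tcp_pos(),ctrl.get_t())
ctrl.move_straight([442,-275,190],feed=100); print(ctrl.get_tcp_pos(),ctrl.get_ft_force(),ctrl.get_finger_gap(),ctrl.get_t())
for n in("top","side"):
    im,D=vision.read_camera(n); cv2.imwrite(f"pics/{n}1.png",im[...,::-1]); np.save(f"{n}1.npy",D)
    for k,z in(("deburrer",155),("blade_tip",105),("blade_mid",117)):
        for d in vision.place_of(n,k)[:3]: print(n,k,np.round(d["xy"],1),round(d["p"],2),ray(n,d["xy"],z).round(1))
u,v=proj("side",[442,-275,140]).astype(int)
cv2.imwrite("pics/s1.png",cv2.resize(cv2.imread("pics/side1.png")[v-60:v+60,u-60:u+60],(600,600),interpolation=2)); print(u,v)
E
```

```text
4.3
False [ 442.30661579 -275.24856391  106.06509561] 5.6583
18.232001040152525 69.27319765090942 [-1.6083314   0.21705024  6.56645231] [ 442.02071154 -275.04257335  105.78220351] 6.2917
[ 441.74011113 -274.79948583  189.46286069] [-0.04758386 -0.21534908 -1.32951821] 18.6706508917789 7.2833
top deburrer [433.8 262.7] 0.36 [ 441.6 -275.8  155. ]
top blade_tip [409.4 202.6] 0.47 [ 594.8 -232.1  105. ]
top blade_tip [195.8 216.3] 0.19 [567.3 295.  105. ]
side deburrer [393.2 389.1] 0.68 [ 345.4 -540.9  155. ]
side deburrer [344.1 273. ] 0.6 [ 440.  -275.9  155. ]
side deburrer [296.7 394.7] 0.56 [ 221.2 -476.3  155. ]
side blade_tip [335.3 406.5] 0.59 [ 280.  -489.6  105. ]
side blade_tip [342. 332.] 0.5 [ 378.9 -361.6  105. ]
side blade_tip [314.3 240. ] 0.47 [489.  -90.3 105. ]
side blade_mid [323.3 402.1] 0.47 [ 263.6 -481.4  117. ]
344 278
```

View pics/s1.png

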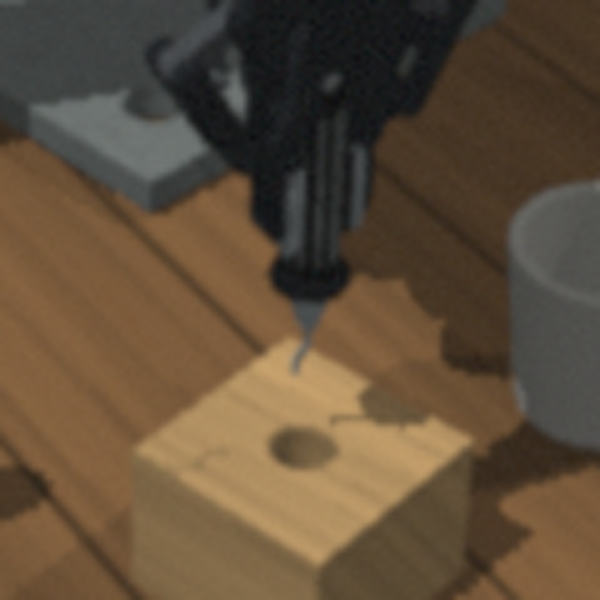

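The tool is held upright and centred, and the bore is empty. Next I'll lower it into the hole and sweep out to the edge.

```bash
cat >> h.py <<'E'
Q=[0,.5**.5,.5**.5,0]
C=np.array([555.,20.8]); YAW=np.radians(11.7); ZT=95.5
def er(phi):
    a=np.radians(phi); v=np.array([np.sin(a),np.cos(a)]); c,s=np.cos(YAW),np.sin(YAW)
    return np.array([c*v[0]-s*v[1],s*v[0]+c*v[1]])
def go(phi,r,feed=9,stop=7,c=C,z=ZT):
    p=c+r*er(phi); return ctrl.move_straight([p[0],p[1],z],Q,feed=feed,stop_force=stop)
def force(f0):
    d=np.array(ctrl.get_ft_force())-f0; return d
E
python3 - <<'E'
from h import *
ctrl.move_straight([C[0],C[1],190],Q,feed=200); print(ctrl.get_t())
ctrl.move_straight([C[0],C[1],125],Q,feed=100)
print(ctrl.move_straight([C[0],C[1],ZT],Q,feed=50,stop_force=5),ctrl.get_tcp_pos(),ctrl.get_t())
ctrl.sleep(.3); fs=[]
for i in range(5): fs.append(ctrl.get_ft_force()); ctrl.sleep(.02)
f0=np.mean(fs,0); print(f0,np.std(fs,0)); np.save("f0.npy",f0)
r=3; phi=-150
while phi<=-20:
    s=go(phi,r); d=force(f0); e=er(phi); F=np.linalg.norm(d)
    print(phi,round(r,1),s,"F",F.round(1),"rad_in",(-d[:2]@e).round(1),"z",d[2].round(1),round(ctrl.get_t(),1))
    if s or F>3: break
    r=min(r+1.6,17.5) if r<16 else r+0.25; phi+=10
print(ctrl.get_tcp_pos())
E
```

```text
9.4167
False [555.06630465  20.79731656  95.501406  ] 10.9583
[-0.22415069 -0.05647428 -1.32119477] [0.75341421 0.4823131  0.43712753]
-150 3 False F 0.8 rad_in -0.7 z 0.1 11.8
-140 4.6 False F 1.2 rad_in 0.4 z -1.1 12.2
-130 6.2 False F 0.6 rad_in 0.0 z 0.2 12.5
-120 7.8 False F 1.6 rad_in 1.2 z -0.3 12.9
-110 9.4 False F 1.1 rad_in 1.0 z -0.3 13.3
-100 11.0 False F 1.6 rad_in 0.5 z -1.1 13.7
-90 12.6 False F 0.6 rad_in -0.3 z -0.4 14.2
-80 14.2 False F 0.4 rad_in 0.0 z 0.4 14.6
-70 15.8 False F 0.7 rad_in 0.1 z 0.0 15.1
-60 17.4 False F 0.6 rad_in 0.1 z 0.2 15.6
-50 17.6 False F 1.1 rad_in 0.4 z 0.5 16.1
-40 17.9 False F 1.3 rad_in 1.2 z -0.4 16.6
-30 18.1 False F 0.3 rad_in 0.0 z -0.3 17.1
-20 18.4 False F 0.8 rad_in 0.2 z 0.6 17.6
[545.36247373  36.48040048  95.48174576]
```

```bash
cat >> h.py <<'E'
def meas(f0,phi,n=6):
    fs=[]
    for i in range(n): fs.append(ctrl.get_ft_force()); ctrl.sleep(.01)
    d=np.mean(fs,0)-f0; e=er(phi); t=er(phi+90)
    rad,tan=-d[:2]@e,-d[:2]@t
    return np.hypot(.86*rad+.5*d[2],tan*.7),rad,tan,d[2]
E
cat > lap.py <<'E'
from h import *
import sys
phi,r,end,dphi,tgt=[float(a) for a in sys.argv[1:6]]; f0=np.load("f0.npy"); gain=.12; got=False
log=[]
while phi<end:
    phi+=dphi; s=go(phi,r,feed=12,stop=8); F,rad,tan,z=meas(f0,phi)
    log.append((phi,r,F)); print(f"{phi:.0f} r{r:.2f} {'STOP ' if s else ''}F{F:.1f} rad{rad:.1f} tan{tan:.1f} z{z:.1f} t{ctrl.get_t():.1f}")
    if s or F>8.5:
        r-=1.2; go(phi,r,feed=12,stop=None); print("back",np.round(meas(f0,phi),1)); 
        if s: break
    if F>2: got=True
    r+= float(np.clip(gain*(tgt-F),-.5,.35)) if got else .4
    if r>24: print("no contact"); break
print(phi,r,ctrl.get_tcp_pos())
E
python3 lap.py -20 18.6 24 5 4
```

```text
-15 r18.60 F0.8 rad0.9 tan-0.5 z-0.2 t17.9
-10 r19.00 F1.6 rad1.1 tan-0.6 z1.1 t18.3
-5 r19.40 F2.9 rad2.5 tan0.2 z1.3 t18.6
0 r19.54 F3.8 rad3.5 tan-0.1 z1.6 t19.0
5 r19.56 F3.8 rad3.6 tan0.2 z1.4 t19.3
10 r19.59 F3.7 rad3.4 tan-0.1 z1.6 t19.7
15 r19.63 F3.5 rad3.1 tan0.3 z1.6 t20.0
20 r19.69 F3.7 rad3.3 tan0.5 z1.7 t20.3
25 r19.72 F3.0 rad2.8 tan-0.2 z1.3 t20.7
25.0 19.83521665101117 [559.62919952  39.99931921  95.49181524]
```

```bash
python3 lap.py 25 19.85 384 6 4.2
```

```text
31 r19.85 F3.8 rad3.7 tan0.7 z1.2 t21.1
37 r19.89 F3.8 rad3.7 tan0.6 z1.2 t21.4
43 r19.94 F4.6 rad4.4 tan0.2 z1.6 t21.8
49 r19.90 F4.0 rad3.5 tan0.4 z1.8 t22.2
55 r19.93 F4.1 rad3.8 tan0.6 z1.5 t22.6
61 r19.94 F4.2 rad4.0 tan0.6 z1.6 t22.9
67 r19.94 F4.6 rad4.3 tan0.7 z1.7 t23.3
73 r19.90 F4.8 rad4.5 tan0.4 z1.9 t23.7
79 r19.82 F4.6 rad4.3 tan0.4 z1.6 t24.1
85 r19.78 F4.7 rad4.1 tan1.0 z2.2 t24.4
91 r19.72 F4.9 rad4.3 tan1.1 z2.2 t24.8
97 r19.64 F4.5 rad4.0 tan0.5 z2.1 t25.2
103 r19.61 F4.8 rad4.2 tan0.6 z2.4 t25.6
109 r19.53 F4.9 rad4.3 tan1.1 z2.4 t25.9
115 r19.45 F5.3 rad4.7 tan1.0 z2.6 t26.3
121 r19.31 F5.0 rad4.3 tan1.0 z2.4 t26.7
127 r19.22 F5.0 rad4.4 tan0.8 z2.4 t27.0
133 r19.12 F5.2 rad4.3 tan1.4 z2.8 t27.4
139 r19.00 F4.8 rad4.0 tan0.7 z2.7 t27.8
145 r18.93 F5.5 rad4.6 tan1.1 z2.8 t28.1
151 r18.78 F5.2 rad4.5 tan1.0 z2.6 t28.5
157 r18.65 F5.1 rad4.2 tan1.0 z3.0 t28.9
163 r18.54 F5.2 rad4.3 tan1.3 z2.8 t29.2
169 r18.43 F4.8 rad4.1 tan0.8 z2.6 t29.6
175 r18.35 F4.6 rad3.6 tan1.3 z2.8 t29.9
181 r18.31 F4.5 rad3.7 tan1.2 z2.7 t30.3
187 r18.27 F4.9 rad3.8 tan1.0 z3.1 t30.7
193 r
[... 720 characters left out ...]
0 z2.0 t37.1
301 r18.33 F3.0 rad2.5 tan-0.6 z1.7 t37.5
307 r18.47 F3.3 rad3.0 tan-0.3 z1.5 t37.8
313 r18.57 F2.9 rad2.7 tan-0.1 z1.2 t38.2
319 r18.73 F3.2 rad2.8 tan-0.3 z1.6 t38.5
325 r18.84 F3.3 rad2.8 tan0.1 z1.8 t38.9
331 r18.94 F3.3 rad2.8 tan-0.1 z1.7 t39.3
337 r19.05 F3.4 rad3.1 tan-0.1 z1.4 t39.6
343 r19.15 F3.2 rad2.7 tan0.0 z1.7 t40.0
349 r19.27 F3.5 rad3.0 tan-0.1 z1.9 t40.4
355 r19.36 F3.6 rad3.0 tan0.1 z2.0 t40.8
361 r19.43 F2.8 rad2.6 tan0.3 z1.2 t41.1
367 r19.60 F3.9 rad3.4 tan0.2 z2.0 t41.5
373 r19.63 F3.9 rad3.7 tan-0.1 z1.3 t41.9
379 r19.67 F4.0 rad3.8 tan0.5 z1.5 t42.2
385 r19.70 F3.4 rad2.9 tan0.1 z1.7 t42.6
385.0 19.79203353156312 [559.6368974   39.99282887  95.49658732]
```

The circle is complete at a steady 3–5 N. Now I'll put the tool back.

```bash
python3 - <<'E'
from h import *
go(385,4,feed=40,stop=None)
p=C+4*er(385); ctrl.move_straight([p[0],p[1],190],Q,feed=120)
ctrl.move_straight([442,-275,190],Q,feed=200); print(ctrl.get_t())
im,_=vision.read_camera("side"); u,v=proj("side",[442,-275,140]).astype(int)
cv2.imwrite("pics/s2.png",cv2.resize(im[v-60:v+60,u-60:u+60,::-1],(600,600),interpolation=2))
s=ctrl.move_straight([442,-275,112],Q,feed=90,stop_force=6); print(s,ctrl.get_tcp_pos(),ctrl.get_t())
if not s:
    s=ctrl.move_straight([442,-275,104.5],Q,feed=12,stop_force=4); print(s,ctrl.get_tcp_pos(),ctrl.get_ft_force(),ctrl.get_t())
E
```

```text
45.8333
False [ 442.25071564 -275.16032883  112.40701975] 46.9
True [ 442.01636638 -275.02149831  105.75240365] [-0.13790181 -0.84531119  7.25440712] 47.4333
```

View pics/s2.png

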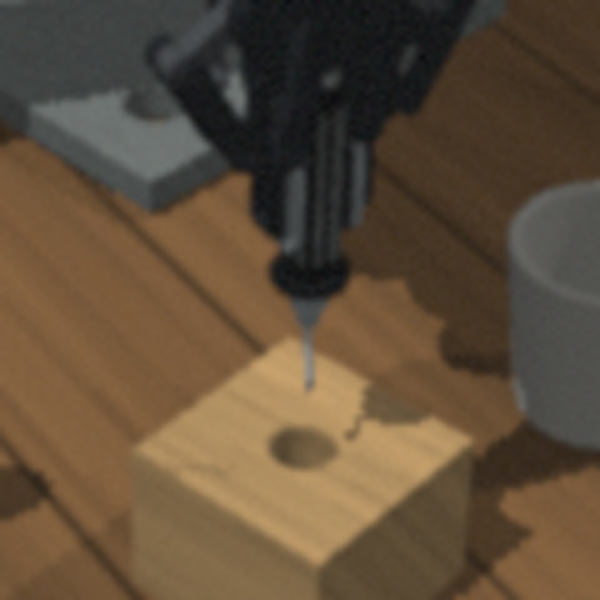

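The picture shows the tool upright over the bore at about (300,450) in the crop. The guard then touched at TCP z 105.75, the same height as at the grasp. I'll release it there.

```bash
python3 - <<'E'
from h import *
fingers.release(); ctrl.sleep(.2); print(ctrl.get_finger_gap(),ctrl.get_ft_force())
ctrl.move_straight([442,-275,250],Q,feed=100); ctrl.sleep(.3); print(ctrl.get_t())
im,D=vision.read_camera("side"); P=cloud("side",D)
g=(abs(P[...,0]-442)<60)&(abs(P[...,1]+277)<60)&(D>0)&(P[...,2]<175)
for lo,hi in((80,110),(110,140),(150,170)):
    print(lo,P[g&(P[...,2]>lo)&(P[...,2]<hi)].mean(0).round(1))
u,v=proj("side",[442,-275,110]).astype(int)
cv2.imwrite("pics/s3.png",cv2.resize(im[v-60:v+60,u-60:u+60,::-1],(600,600),interpolation=2))
E
```

```text
85.14130816174925 [-0.65158872 -0.12581354 -0.34659087]
50.1917
80 [ 438.8 -283.1   95.6]
110 [ 438.1 -282.8  125.7]
150 [ 440.3 -280.4  158.1]
```

View pics/s3.png

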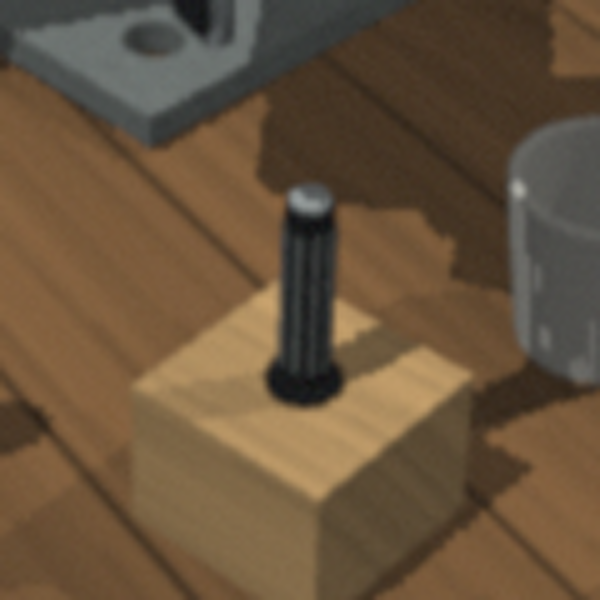

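The tool stands upright with its guard flat on the block, and the gripper is clear.

```bash
python3 -c "
from h import *
print(ctrl.hand_in())"
```

```text
the job is handed in; nothing more can be done
None
```

The hole's upper edge was deburred clockwise all the way round from the slot side, at about 3–5 N by the wrist sensor, the tool is back upright in its block, and I handed the job in at about 50 s; no verdict came back.

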